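# Find the tin with the check weight and put it on the bench scale

## Robot

A 6-joint arm with a two-finger parallel gripper is mounted at the origin on the work surface. World frame = base frame: x ahead of the robot, y to its left, z up, the work surface at z = 0. Lengths are in m, angles in rad, forces in N, time in s.
With the tool pointing down it reaches from about 0.3 to 0.875 m from the base axis. Payload 6.4 kg.
Tool frame: the origin (TCP) lies at the centre of the arm's flange, where the gripper is bolted on; the fingertips stand 173 mm ahead of it and the grasp point (between the pads) lies 155 mm ahead of it; z points along the fingers, x is the direction in which the jaws open and shut, and the axes are right-handed (so a half turn about z gives the same grasp; the last joint's range is limited). The gripper opens to 85 mm and grips with 20 to 120 N. Pads are 22 mm wide; open, the fingers measure 114 mm over their backs; the gripper's body (76 mm by 85 mm) begins 54 mm behind the grasp point. The pads swing forward as they close: fully open they stand 13 mm farther back than shut.
Start: joints at [1.062, 0.181, 1.607, -0, 1.354, -0.206], TCP at [0.171, 0.549, 0.405] pointing down, gripper open.
Joint ranges: [-2.99, 2.99], [-0.89, 2.07], [0.3, 2.58], [-1.14, 4.28], [0, 2.63], [-3.12, 3.12]. Speed limits (rad/s): [2.57, 2.57, 3.01, 3.14, 3.14, 3.14].

## Interface

Orientations are given as a unit quaternion [w, x, y, z].
In Python, from bench import ctrl gives the robot as it stands. The module is installed in compiled form; this text tells all that it offers.
- The arm moves only by the tool move_arm, never from a script. Its argument "moves" is a list of rows, each an object of numbers: "gripper": the opening in per cent of the stroke, from 0 (shut) to 100 (fully open); "x", "y", "z": the shift along the tool's x, y, z in cm; "roll": the turn about the tool's z in degrees. In form: [{"gripper": .., "x": .., "y": .., "z": .., "roll": ..}, ...]. A call has 1 to 5 rows; each row shifts and turns the commanded pose from where the row before left it, along the tool's axes as they then stand; what a row does not reach is not made up. A row lasts 1/8 s, in which the tool goes at most 62.5 mm and 10.7 degrees, less where a joint would pass 70% of its speed; a pose out of reach is approached as far as the arm can. A call is refused whole if a number of a shift passes 6.25 or a number of a turn 10.7, either way. A call with a gripper value outside its range is refused whole. The fingers move at their own pace and stop on an object; the grip force is fixed at half the most. Time passes only in rows, so rows that do not move let the fingers close. It gives the time, the measured TCP pose, the force and the opening at its end, in the units of the state.
- ctrl.get_obs(): the state, without advancing time (a new reading comes with each control period).
- ctrl.camera(name): name is "scene" or "top" or "wrist"; returns a dict with "img" (400x640x3 uint8, red, green, blue), "fx", "fy", "cx", "cy" (pixels), "world_from_camera" (4x4, takes a point from camera to world coordinates); the wrist camera has in their place "tool_from_camera" (4x4, takes a point from camera to tool coordinates, whose origin is the TCP and whose axes are the tool frame's). Camera axes: x right, y up, looking along -z (the intrinsics and any distortion apply to the point x, -y, -z); pixel columns grow to the right and rows downward; lengths in m; the calibration is good to about 2 mm. A picture is of the moment at which its call begins: read the wrist's pose just before it. There is no depth.
- ctrl.hand_in(): hands the job in, once; it reports no verdict.
The state is a dict: "time_s": time; "q": joint angles; "dq": joint speeds; "joint_efforts": joint torques, N m; "eef_pos": TCP position; "eef_rot": TCP orientation; "wrist_force": force on the tool from outside, world axes, zero at the start; "torque": the same for the moment, N m; "opening": opening from 0.0 (shut) to 1.0 (fully open).
Only numpy, scipy, OpenCV 4.12 (cv2) and the standard library are available. Lean on these libraries where they do the work, as an engineer would, in place of code of your own. Each camera call takes 0.05 s, during which the arm holds its last target. There are 200 camera calls.

## Task

One of the three identical tins in the blue crate holds the heavy brass check weight; the other two are empty and look just the same, so find it by its heft. Set that tin upright in the middle of the bench scale's plate, gently, and leave the two empty tins standing upright on the crate's floor, with the rolling pin, brush and spatula still in the crate.

Things in the scene. Friction and masses are not known exactly. Their poses are not given: they have to be found in the camera images.
- crate: blue open plastic crate fixed to the bench, 300 (its x) by 420 (its y), 65 high, walls and floor 8 thick; origin at the centre of its underside, z up. The tins stand side by side along its y, about 125 apart, their long sides roughly along its x
- tin_a: one of three outwardly identical closed tins, loose, standing in the crate: steel body, red lid, paper band; 110 long (its x), 56 wide (its y), 75 high; origin at the centre of its underside, z up. 0.11 to 0.19 kg if empty. Exactly one of the three, a different one from start to start, has a brass weight of 0.4 to 0.6 kg shut in under its middle; the lids do not open
- tin_b: one of three outwardly identical closed tins, loose, standing in the crate: steel body, red lid, paper band; 110 long (its x), 56 wide (its y), 75 high; origin at the centre of its underside, z up. 0.11 to 0.19 kg if empty. Exactly one of the three, a different one from start to start, has a brass weight of 0.4 to 0.6 kg shut in under its middle; the lids do not open
- tin_c: one of three outwardly identical closed tins, loose, standing in the crate: steel body, red lid, paper band; 110 long (its x), 56 wide (its y), 75 high; origin at the centre of its underside, z up. 0.11 to 0.19 kg if empty. Exactly one of the three, a different one from start to start, has a brass weight of 0.4 to 0.6 kg shut in under its middle; the lids do not open
- rolling_pin: small wooden rolling pin lying in the crate along the crate's +x wall: barrel 36 across and 130 long, 190 over the handles (along its y); origin under its middle at start
- pastry_brush: pastry brush 170 long, lying in the crate along its -x wall; origin under its middle, x along the brush
- spatula: spatula 170 long, lying in the crate along its -x wall; origin under its middle, x along the tool
- scale_base: black bench scale fixed to the bench, base 150 by 170, with a grey display strip on its -x side (out to 122 from the centre); origin at the centre of its underside, z up
- scale_top (a point): centre of the top of the scale's steel plate, 160 by 160, 66 above the bench when empty; it sinks under load
- scale_plate (a joint): how far the plate has sunk on its spring, m: 0 empty, about 1.6 mm per 0.1 kg, stop at 18 mm
Not all that is in view belongs to the job. What is shaped like the tin_b but green is not meant.

How it is judged:
At the end, for the whole second after the job is handed in: Weighted tin upright (0.1 rad) on the plate, underside centre within 35 mm of the plate centre, plate sunk 5.5 to 17 mm; the empty tins upright (0.1 rad) on the crate floor (underside at most 16 mm over the crate underside); tins at rest (20 mm/s); pin, brush, spatula inside the crate (((distance between tin_a and scale_top below 0.035 m and contact force between tin_a and scale_base above 3.5 N and angle between each of tin_a, tin_b, tin_c's own z axis and vertical below 0.1 rad and linear speed of each of tin_a, tin_b, tin_c below 0.02 m/s and x of tin_b in the frame of crate between -0.14 and 0.14 m and y of tin_b in the frame of crate between -0.2 and 0.2 m and z of each of tin_b, tin_c in the frame of crate below 0.016 m and x of tin_c in the frame of crate between -0.14 and 0.14 m and y of tin_c in the frame of crate between -0.2 and 0.2 m) or (distance between tin_b and scale_top below 0.035 m and contact force between tin_b and scale_base above 3.5 N and angle between each of tin_a, tin_b, tin_c's own z axis and vertical below 0.1 rad and linear speed of each of tin_a, tin_b, tin_c below 0.02 m/s and x of tin_a in the frame of crate between -0.14 and 0.14 m and y of tin_a in the frame of crate between -0.2 and 0.2 m and z of each of tin_a, tin_c in the frame of crate below 0.016 m and x of tin_c in the frame of crate between -0.14 and 0.14 m and y of tin_c in the frame of crate between -0.2 and 0.2 m) or (distance between tin_c and scale_top below 0.035 m and contact force between tin_c and scale_base above 3.5 N and angle between each of tin_a, tin_b, tin_c's own z axis and vertical below 0.1 rad and linear speed of each of tin_a, tin_b, tin_c below 0.02 m/s and x of tin_a in the frame of crate between -0.14 and 0.14 m and y of tin_a in the frame of crate between -0.2 and 0.2 m and z of each of tin_a, tin_b in the frame of crate below 0.016 m and x of tin_b in the frame of crate between -0.14 and 0.14 m and y of tin_b in the frame of crate between -0.2 and 0.2 m)) and value of joint scale_plate between 0.0055 and 0.017 m and x of rolling_pin in the frame of crate between -0.14 and 0.14 m and y of rolling_pin in the frame of crate between -0.2 and 0.2 m and z of each of rolling_pin, pastry_brush, spatula in the frame of crate below 0.03 m and x of pastry_brush in the frame of crate between -0.14 and 0.14 m and y of pastry_brush in the frame of crate between -0.2 and 0.2 m and x of spatula in the frame of crate between -0.14 and 0.14 m and y of spatula in the frame of crate between -0.2 and 0.2 m); the robot touches nothing.
It fails at once if a tin is set down on the scale with more than 30 N (contact force between any of tin_a, tin_b, tin_c and scale_base above 30 N).
It also fails if it takes over 64 s, if anything falls off the work surface, if the arm or the gripper's body presses on something with over 40 N, if the wrist force passes 120 N, or if a joint passes its speed limit or range.

## Working session

There is one attempt and no reset: what is moved stays moved. The work goes in short steps, Python scripts to look and compute and a tool call to move; the robot and the scene stay as the last step left them, time stands still between calls to the robot, and variables do not carry over. Pictures are saved under pics/ and viewed, about 8 in all and at most 12, crops included, and the job is handed in when it is done.

Besides the shell and the picture viewer there is one more tool, called after "Request:" by a JSON object that holds its "method" and its "body", one argument or row to a line. move_arm: Moves the arm, as the interface text tells. Its arguments: {"type":"object","properties":{"moves":{"type":"array","items":{"type":"object","properties":{"gripper":{"type":"number"},"x":{"type":"number"},"y":{"type":"number"},"z":{"type":"number"},"roll":{"type":"number"}}}}},"required":["moves"]}

```bash
mkdir -p pics; python3 - <<'E'
from bench import ctrl
import cv2
o=ctrl.get_obs();print({k:(v if not hasattr(v,'round') else v) for k,v in o.items()})
for n in("top","scene"):
    c=ctrl.camera(n);cv2.imwrite(f"pics/{n}0.png",c["img"][:,:,::-1]);print(n,c["fx"],c["cx"],c["cy"],c["world_from_camera"],[k for k in c])
E
```

```text
{'time_s': 0.0, 'q': array([ 1.06173821e+00,  1.81551070e-01,  1.60801083e+00,  9.21215950e-07,
        1.35384179e+00, -2.06280297e-01]), 'dq': array([-0.00098866,  0.00047769,  0.00036324, -0.00197863, -0.00026178,
        0.00127457]), 'joint_efforts': array([-3.62020357e-03, -4.44877338e+01, -3.51330543e+01, -6.57471464e-04,
        9.29211063e-03,  2.53259566e-05]), 'eef_pos': array([0.17129202, 0.54862061, 0.40377689]), 'eef_rot': array([ 3.75204892e-04,  8.05658717e-01,  5.92379280e-01, -8.24127240e-04]), 'wrist_force': array([-0.48459378, -0.55473737, -0.68746322]), 'torque': array([-0.04208709,  0.01939517,  0.07355441]), 'opening': 0.9974860980313535}
top 373.58372330784846 313.74241076183415 189.8052617471007 [[ 3.36463841e-03  9.91365109e-01 -1.31087371e-01  5.19065714e-01]
 [-9.99607682e-01 -3.10711286e-04 -2.80068682e-02 -2.60271111e-02]
 [-2.78057623e-02  1.31130176e-01  9.90975134e-01  9.53690038e-01]
 [ 0.00000000e+00  0.00000000e+00  0.00000000e+00  1.00000000e+00]] ['img', 'fx', 'fy', 'cx', 'cy', 'world_from_camera']
scene 384.60053233337266 317.47081641097236 199.60727139505244 [[ 0.2680256  -0.79270028  0.54752949  1.2748483 ]
 [ 0.96340855  0.22200537 -0.15019179 -0.20811145]
 [-0.00249741  0.56774984  0.82319735  0.99110307]
 [ 0.          0.          0.          1.        ]] ['img', 'fx', 'fy', 'cx', 'cy', 'world_from_camera']
```

View pics/top0.png

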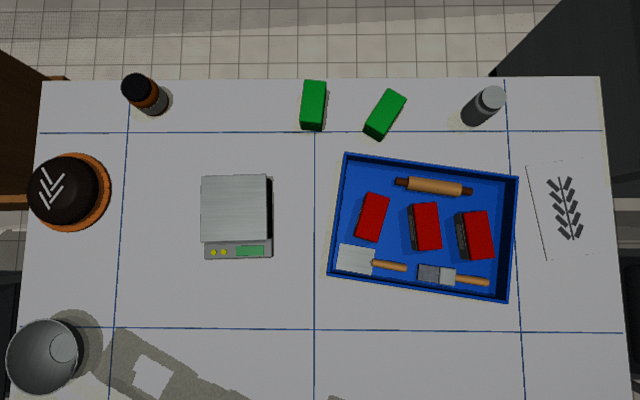

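View pics/scene0.png

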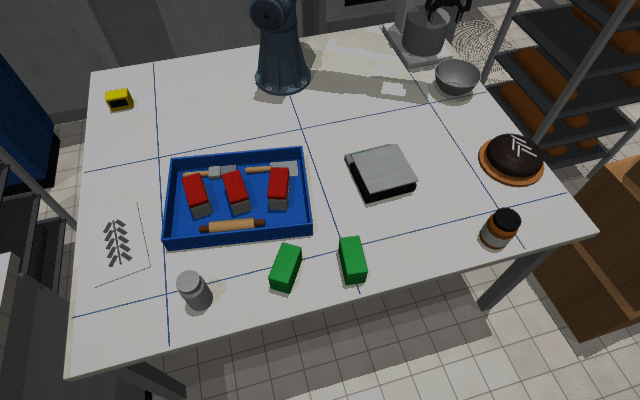

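The top view shows the blue crate at about (425,225) with three red tins at (372,217), (424,226) and (474,235), and the scale plate at (236,208). The green tins at (313,105) and (385,113) are decoys. The red ones fit the description.

```bash
cat > h.py <<'E'
import numpy as np,cv2
from bench import ctrl
def ray(c,uv,z,T=None):
    T=np.array(c["world_from_camera"]) if T is None else T
    uv=np.atleast_2d(uv).astype(float)
    d=np.c_[(uv[:,0]-c["cx"])/c["fx"],-(uv[:,1]-c["cy"])/c["fy"],-np.ones(len(uv))]@T[:3,:3].T
    o=T[:3,3];return o+d*((z-o[2])/d[:,2])[:,None]
def rects(c,m,z,amin,T=None):
    out=[]
    for k in cv2.findContours(m,cv2.RETR_EXTERNAL,cv2.CHAIN_APPROX_NONE)[0]:
        if cv2.contourArea(k)<amin: continue
        P=ray(c,k[:,0,:],z,T)[:,:2]
        r=cv2.minAreaRect((P*1000).astype(np.float32)); b=cv2.boxPoints(r)
        e=b[1]-b[0],b[2]-b[1]; l=max(e,key=np.linalg.norm)
        a=np.degrees(np.arctan2(l[1],l[0])); a=(a+90)%180-90
        out.append((k[:,0].mean(0).round(),np.round(r[0],1),np.round(sorted(r[1]),1),round(a,1)))
    return out
E
python3 - <<'E'
from h import *
for n in("top","scene"):
    c=ctrl.camera(n);h=cv2.cvtColor(c["img"],cv2.COLOR_RGB2HSV)
    if n=="top":
        r=h[150:290,320:530].copy();b=c["img"]
        cr=np.hstack([cv2.resize(b[165:275,335:510],None,fx=4,fy=4,interpolation=cv2.INTER_CUBIC)]);cv2.imwrite("pics/crop1.png",cr[:,:,::-1])
    red=(((h[...,0]<8)|(h[...,0]>172))&(h[...,1]>150)&(h[...,2]>60)).astype(np.uint8)
    ys,xs=np.nonzero(red);print(n,np.percentile(h[...,2][red>0],[2,10,30,50,70,90]))
    for t in (60,140,170): 
        print(t);[print(q) for q in rects(c,red*(h[...,2]>t).astype(np.uint8),.083,150)]
    blue=((abs(h[...,0].astype(int)-111)<12)&(h[...,1]>150)).astype(np.uint8)
    print("crate",rects(c,blue,.065,3000))
    s=(195,265,165,285) if n=="top" else (140,205,340,420)
    if n=="top": s=(170,245,195,275)
    m=np.zeros_like(red);m[s[0]:s[1],s[2]:s[3]]=1
    g=((h[...,1]<40)&(h[...,2]>90)&(h[...,2]<175)).astype(np.uint8)*m
    print("plate",rects(c,g,.066,800))
E
```

```text
top [ 82.38 119.   126.   129.   131.   135.  ]
60
(array([479., 235.]), array([ 530.6, -378.8]), array([ 53.8, 107.6]), np.float32(6.9))
(array([427., 226.]), array([ 550.6, -263. ]), array([ 54.2, 107.2]), np.float32(5.1))
(array([372., 217.]), array([ 571.4, -136.4]), array([ 54.5, 107.3]), np.float32(-17.2))
140
170
crate [(array([425., 228.]), array([ 552.6, -259.9]), array([297.5, 419.9]), np.float32(81.5))]
plate [(array([244., 214.]), array([596.4, 190.6]), array([178.5, 195.6]), np.float32(-89.8))]
scene [ 67. 118. 134. 135. 136. 138.]
60
(array([194., 189.]), array([ 535.8, -379.8]), array([ 54.4, 112.1]), np.float32(7.0))
(array([234., 186.]), array([ 556. , -264.5]), array([ 54.1, 110.7]), np.float32(5.2))
(array([278., 183.]), array([ 578.6, -138.3]), array([ 55. , 108.4]), np.float32(-16.5))
140
170
crate [(array([237., 199.]), array([ 573. , -263.5]), array([332. , 419.1]), np.float32(81.6)), (array([ 22., 119.]), array([  -2.1, -922.3]), array([163. , 749.8]), np.float32(9.6))]
plate [(array([380., 172.]), array([606.6, 181.9]), array([252.3, 265.2]), np.float32(74.3))]
```

View pics/crop1.png

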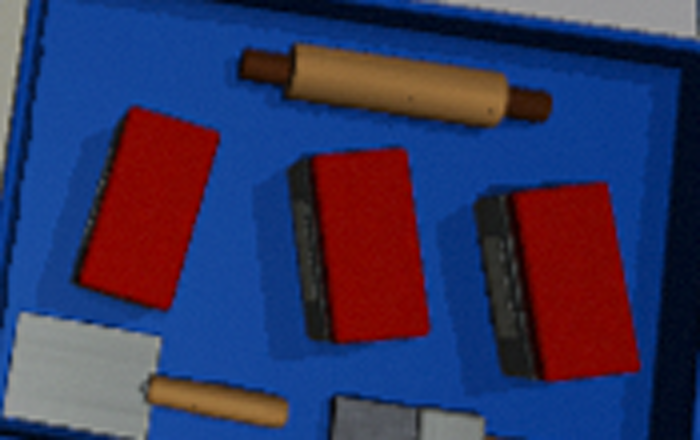

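Lids measure 54x107 (expected 56x110), so the tin poses are trusted. I'm moving to the nearest tin, whose yaw the gripper already matches. Next I'll compute the scale centre and write a delta helper.

```bash
cat >> h.py <<'E'
from scipy.spatial.transform import Rotation as Ro
def go(x,y,z,jaw=None):
    o=ctrl.get_obs();q=o["eef_rot"];R=Ro.from_quat([q[1],q[2],q[3],q[0]]).as_matrix()
    d=R.T@(np.array([x,y,z])-o["eef_pos"])*100
    th=np.degrees(np.arctan2(R[1,0],R[0,0]))
    print("t",round(o["time_s"],2),"pos",o["eef_pos"].round(4),"jaw",th.round(2),"tilt",np.degrees(np.arccos(-R[2,2])).round(2),"cm",d.round(2),"roll",None if jaw is None else round((th-jaw+90)%180-90,2),"F",o["wrist_force"].round(2),"open",round(o["opening"],3))
E
python3 - <<'E'
from h import *
c=ctrl.camera("top")
P=ray(c,[[201,176],[267,174],[268,240],[202,241]],.066);print(P.round(3),P.mean(0))
go(.573,-.137,.3,73)
E
```

```text
[[0.67  0.273 0.066]
 [0.675 0.112 0.066]
 [0.517 0.107 0.066]
 [0.514 0.264 0.066]] [0.59407622 0.18913767 0.066     ]
t 0.25 pos [0.1714 0.5488 0.4043] jaw 72.65 tilt 0.05 cm [-53.47  58.78  10.46] roll -0.35 F [ 0.19 -0.13 -0.55] open 1.0
```

Request:
{"method": "move_arm", "body": {
  "moves": [
    {"x": -3.8, "y": 4.2},
    {"x": -3.8, "y": 4.2},
    {"x": -3.8, "y": 4.2},
    {"x": -3.8, "y": 4.2},
    {"x": -3.8, "y": 4.2}
  ]
}}

```text
validation failed for argument at $.mo...
```

Request:
{"method": "move_arm", "body": {
  "moves": [
    {"x": -3.8, "y": 4.2},
    {"x": -3.8, "y": 4.2},
    {"x": -3.8, "y": 4.2},
    {"x": -3.8, "y": 4.2},
    {"x": -3.8, "y": 4.2}
  ]
}}

```text
validation failed for argument at $.mo...
```

```bash
python3 -c "
from h import *
go(.573,-.137,.3,73)"
```

```text
t 0.25 pos [0.1714 0.5488 0.4043] jaw 72.65 tilt 0.05 cm [-53.47  58.78  10.46] roll -0.35 F [ 0.19 -0.13 -0.55] open 1.0
```

Both move calls were refused, probably because every row needs all five fields. The arm hasn't moved.

Request:
{"method": "move_arm", "body": {
  "moves": [
    {"gripper": 100, "x": -3.8, "y": 4.2, "z": 0, "roll": 0},
    {"gripper": 100, "x": -3.8, "y": 4.2, "z": 0, "roll": 0},
    {"gripper": 100, "x": -3.8, "y": 4.2, "z": 0, "roll": 0},
    {"gripper": 100, "x": -3.8, "y": 4.2, "z": 0, "roll": 0},
    {"gripper": 100, "x": -3.8, "y": 4.2, "z": 0, "roll": 0}
  ]
}}

```text
time_s: 0.88
eef_pos: [0.3157, 0.3033, 0.4048]
eef_rot: [0.0, 0.806, 0.593, 0.0]
wrist_force: [1.1, 0.9, 0.5]
opening: 0.999
```

Request:
{"method": "move_arm", "body": {
  "moves": [
    {"gripper": 100, "x": -3.8, "y": 4.2, "z": 0, "roll": 0},
    {"gripper": 100, "x": -3.8, "y": 4.2, "z": 0, "roll": 0},
    {"gripper": 100, "x": -3.8, "y": 4.2, "z": 0, "roll": 0},
    {"gripper": 100, "x": -3.8, "y": 4.2, "z": 0, "roll": 0},
    {"gripper": 100, "x": -3.8, "y": 4.2, "z": 0, "roll": 0}
  ]
}}

```text
time_s: 1.5
eef_pos: [0.4596, 0.0591, 0.4049]
eef_rot: [0.0, 0.806, 0.592, 0.0]
wrist_force: [0.3, 1.5, 0.4]
opening: 0.996
```

Request:
{"method": "move_arm", "body": {
  "moves": [
    {"gripper": 100, "x": -3.9, "y": 4.2, "z": 2, "roll": 0},
    {"gripper": 100, "x": -3.9, "y": 4.2, "z": 2, "roll": 0},
    {"gripper": 100, "x": -3.8, "y": 4.2, "z": 2, "roll": 0},
    {"gripper": 100, "x": -3.8, "y": 4.2, "z": 2, "roll": 0},
    {"gripper": 100, "x": 0, "y": 0, "z": 2, "roll": 0}
  ]
}}

```text
time_s: 2.12
eef_pos: [0.5747, -0.14, 0.3037]
eef_rot: [0.001, 0.807, 0.591, 0.0]
wrist_force: [-0.1, 0.0, 0.2]
opening: 0.999
```

```bash
python3 - <<'E'
from h import *
go(.573,-.137,.205,73)
o=ctrl.get_obs();c=ctrl.camera("wrist")
q=o["eef_rot"];W=np.eye(4);W[:3,:3]=Ro.from_quat([q[1],q[2],q[3],q[0]]).as_matrix();W[:3,3]=o["eef_pos"]
T=W@np.array(c["tool_from_camera"])
h=cv2.cvtColor(c["img"],cv2.COLOR_RGB2HSV)
red=(((h[...,0]<8)|(h[...,0]>172))&(h[...,1]>150)&(h[...,2]>60)).astype(np.uint8)
print(rects(c,red,.083,1000,T));cv2.imwrite("pics/w1.png",c["img"][:,:,::-1])
E
```

```text
t 2.12 pos [ 0.5747 -0.14    0.3037] jaw 72.42 tilt 0.08 cm [ 0.24 -0.27  9.87] roll -0.58 F [-0.08  0.04  0.16] open 0.999
[(array([ 11., 298.]), array([ 567.3, -342.6]), array([21.8, 50.1]), np.float32(-32.5)), (array([113., 226.]), array([ 547.4, -259.8]), array([ 62.8, 102.5]), np.float32(5.0)), (array([326., 208.]), array([ 571. , -136.6]), array([ 53.7, 107.9]), np.float32(-17.2))]
```

View pics/w1.png

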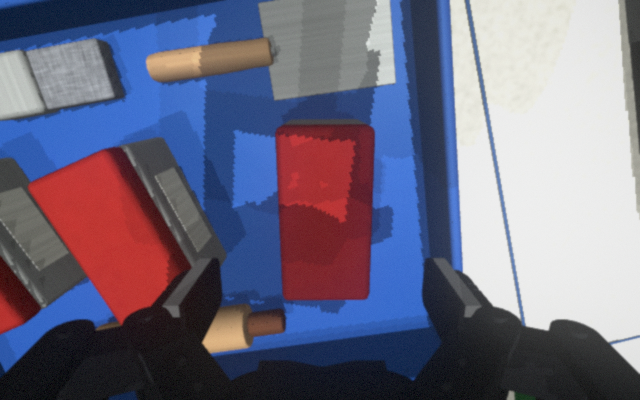

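The wrist view shows the tin at (326,208), at world (571,-137) mm, which agrees with the top view. The finger at the right clears the crate wall. I'm descending and gripping.

Request:
{"method": "move_arm", "body": {
  "moves": [
    {"gripper": 100, "x": 0.2, "y": -0.4, "z": 3, "roll": -0.5},
    {"gripper": 100, "x": 0, "y": 0, "z": 3, "roll": 0},
    {"gripper": 100, "x": 0, "y": 0, "z": 2.5, "roll": 0},
    {"gripper": 100, "x": 0, "y": 0, "z": 1.3, "roll": 0},
    {"gripper": 100, "x": 0, "y": 0, "z": 0, "roll": 0}
  ]
}}

```text
time_s: 2.8
eef_pos: [0.57, -0.1327, 0.2062]
eef_rot: [-0.001, 0.803, 0.596, -0.0]
wrist_force: [0.1, -0.1, 0.4]
opening: 1.001
```

Request:
{"method": "move_arm", "body": {
  "moves": [
    {"gripper": 40, "x": 0, "y": 0, "z": 0, "roll": 0},
    {"gripper": 40, "x": 0, "y": 0, "z": 0, "roll": 0},
    {"gripper": 40, "x": 0, "y": 0, "z": 0, "roll": 0},
    {"gripper": 40, "x": 0, "y": 0, "z": 0, "roll": 0},
    {"gripper": 40, "x": 0, "y": 0, "z": 0, "roll": 0}
  ]
}}

```text
time_s: 3.42
eef_pos: [0.571, -0.1334, 0.2083]
eef_rot: [0.001, 0.803, 0.596, 0.001]
wrist_force: [-0.8, -0.1, 6.3]
opening: 0.646
```

Request:
{"method": "move_arm", "body": {
  "moves": [
    {"gripper": 40, "x": 0, "y": 0, "z": 0, "roll": 0},
    {"gripper": 40, "x": 0, "y": 0, "z": -0.5, "roll": 0},
    {"gripper": 40, "x": 0, "y": 0, "z": -0.5, "roll": 0},
    {"gripper": 40, "x": 0, "y": 0, "z": 0, "roll": 0},
    {"gripper": 40, "x": 0, "y": 0, "z": 0, "roll": 0}
  ]
}}

```text
time_s: 4.05
eef_pos: [0.5701, -0.133, 0.2166]
eef_rot: [-0.0, 0.803, 0.596, -0.0]
wrist_force: [-0.2, 0.4, -1.1]
opening: 0.649
```

```bash
python3 -c "
from h import *
go(.571,-.1366,.205,73)"
```

```text
t 4.05 pos [ 0.5701 -0.133   0.2166] jaw 73.16 tilt 0.01 cm [-0.32  0.19  1.16] roll 0.16 F [-0.16  0.39 -1.15] open 0.649
```

The reading is about -1.15 N, so this tin looks empty. I'll average a few readings to be sure.

```bash
python3 -c "
from h import *
f=[]
for i in range(4):
    ctrl.camera('top');f.append(ctrl.get_obs()['wrist_force'][2])
print(np.round(f,2))"
```

```text
[-1.29 -1.45 -1.   -1.61]
```

Request:
{"method": "move_arm", "body": {
  "moves": [
    {"gripper": 40, "x": 0, "y": 0, "z": 0.5, "roll": 0},
    {"gripper": 40, "x": 0, "y": 0, "z": 0.5, "roll": 0},
    {"gripper": 40, "x": 0, "y": 0, "z": 0, "roll": 0},
    {"gripper": 100, "x": 0, "y": 0, "z": 0, "roll": 0},
    {"gripper": 100, "x": 0, "y": 0, "z": 0, "roll": 0}
  ]
}}

```text
time_s: 4.88
eef_pos: [0.5702, -0.1331, 0.2064]
eef_rot: [-0.0, 0.803, 0.596, -0.0]
wrist_force: [-0.1, 0.1, -0.1]
opening: 0.998
```

Request:
{"method": "move_arm", "body": {
  "moves": [
    {"gripper": 100, "x": 0, "y": 0, "z": 0, "roll": 0},
    {"gripper": 100, "x": 0, "y": 0, "z": -1, "roll": 0},
    {"gripper": 100, "x": 0, "y": 0, "z": -3, "roll": 0},
    {"gripper": 100, "x": 0, "y": 0, "z": -3, "roll": 0},
    {"gripper": 100, "x": 0, "y": 0, "z": -3, "roll": 0}
  ]
}}

```text
time_s: 5.5
eef_pos: [0.5702, -0.1331, 0.3083]
eef_rot: [0.0, 0.803, 0.596, 0.0]
wrist_force: [-0.8, 0.2, 0.3]
opening: 0.999
```

```bash
python3 -c "
from h import *
go(.550,-.2635,.305,95.1)"
```

```text
t 5.5 pos [ 0.5702 -0.1331  0.3083] jaw 73.15 tilt 0.03 cm [-13.07   1.84   0.33] roll -21.95 F [-0.77  0.19  0.27] open 0.999
```

Request:
{"method": "move_arm", "body": {
  "moves": [
    {"gripper": 100, "x": -4.4, "y": 0.6, "z": 0, "roll": 0},
    {"gripper": 100, "x": -4.4, "y": 0.6, "z": 0, "roll": 0},
    {"gripper": 100, "x": -4.3, "y": 0.6, "z": 0, "roll": -7.3},
    {"gripper": 100, "x": 0, "y": 0, "z": 0, "roll": -7.3},
    {"gripper": 100, "x": 0, "y": 0, "z": 0, "roll": -7.3}
  ]
}}

```text
time_s: 6.12
eef_pos: [0.5493, -0.2646, 0.3073]
eef_rot: [0.0, 0.674, 0.738, 0.0]
wrist_force: [-0.1, 0.9, 0.2]
opening: 0.996
```

```bash
cat >> h.py <<'E'
def wrist():
    o=ctrl.get_obs();c=ctrl.camera("wrist")
    q=o["eef_rot"];W=np.eye(4);W[:3,:3]=Ro.from_quat([q[1],q[2],q[3],q[0]]).as_matrix();W[:3,3]=o["eef_pos"]
    T=W@np.array(c["tool_from_camera"]);h=cv2.cvtColor(c["img"],cv2.COLOR_RGB2HSV)
    red=(((h[...,0]<8)|(h[...,0]>172))&(h[...,1]>150)&(h[...,2]>60)).astype(np.uint8)
    for r in rects(c,red,.083,1000,T): print(r)
E
python3 -c "
from h import *
wrist();go(.550,-.2635,.206,95.1)"
```

```text
(array([530., 249.]), array([ 560.6, -134. ]), array([62.4, 87.6]), np.float32(-16.7))
(array([322., 217.]), array([ 549.9, -263.9]), array([ 54.1, 108.9]), np.float32(5.1))
(array([131., 167.]), array([ 529.3, -377. ]), array([ 59.9, 107.6]), np.float32(7.0))
t 6.17 pos [ 0.5494 -0.2642  0.3073] jaw 95.52 tilt 0.03 cm [ 0.07  0.07 10.13] roll 0.42 F [-0.79  0.54  0.65] open 1.001
```

Request:
{"method": "move_arm", "body": {
  "moves": [
    {"gripper": 100, "x": 0, "y": 0, "z": 3, "roll": 0.4},
    {"gripper": 100, "x": 0, "y": 0, "z": 3, "roll": 0},
    {"gripper": 100, "x": 0, "y": 0, "z": 2.5, "roll": 0},
    {"gripper": 100, "x": 0, "y": 0, "z": 1.5, "roll": 0},
    {"gripper": 40, "x": 0, "y": 0, "z": 0, "roll": 0}
  ]
}}

```text
time_s: 6.8
eef_pos: [0.5492, -0.2634, 0.2059]
eef_rot: [-0.001, 0.678, 0.735, -0.0]
wrist_force: [-0.7, 0.5, 0.2]
opening: 0.814
```

Request:
{"method": "move_arm", "body": {
  "moves": [
    {"gripper": 40, "x": 0, "y": 0, "z": 0, "roll": 0},
    {"gripper": 40, "x": 0, "y": 0, "z": 0, "roll": 0},
    {"gripper": 40, "x": 0, "y": 0, "z": 0, "roll": 0},
    {"gripper": 40, "x": 0, "y": 0, "z": 0, "roll": 0},
    {"gripper": 40, "x": 0, "y": 0, "z": 0, "roll": 0}
  ]
}}

```text
time_s: 7.42
eef_pos: [0.55, -0.264, 0.2079]
eef_rot: [0.001, 0.678, 0.735, 0.0]
wrist_force: [-0.8, 0.8, 6.2]
opening: 0.645
```

Request:
{"method": "move_arm", "body": {
  "moves": [
    {"gripper": 40, "x": 0, "y": 0, "z": -0.5, "roll": 0},
    {"gripper": 40, "x": 0, "y": 0, "z": -0.5, "roll": 0},
    {"gripper": 40, "x": 0, "y": 0, "z": 0, "roll": 0},
    {"gripper": 40, "x": 0, "y": 0, "z": 0, "roll": 0},
    {"gripper": 40, "x": 0, "y": 0, "z": 0, "roll": 0}
  ]
}}

```text
time_s: 8.05
eef_pos: [0.5494, -0.2636, 0.2164]
eef_rot: [-0.0, 0.678, 0.735, -0.0]
wrist_force: [0.4, 0.9, -1.6]
opening: 0.648
```

```bash
python3 -c "
from h import *
f=[]
for i in range(3):
    ctrl.camera('top');f.append(ctrl.get_obs()['wrist_force'][2])
print(np.round(f,2))
go(.594,.189,.3,95.1)"
```

```text
[-1.74 -0.55 -2.83]
t 8.2 pos [ 0.5494 -0.2636  0.2165] jaw 94.65 tilt 0.02 cm [44.75  8.11 -8.34] roll -0.45 F [ 0.33 -0.21 -2.83] open 0.647
```

About -1.7 N again, so this one is empty too. I'm putting it back and going to tin 3.

Request:
{"method": "move_arm", "body": {
  "moves": [
    {"gripper": 40, "x": 0, "y": 0, "z": 0.5, "roll": 0},
    {"gripper": 40, "x": 0, "y": 0, "z": 0.5, "roll": 0},
    {"gripper": 40, "x": 0, "y": 0, "z": 0, "roll": 0},
    {"gripper": 100, "x": 0, "y": 0, "z": 0, "roll": 0},
    {"gripper": 100, "x": 0, "y": 0, "z": 0, "roll": 0}
  ]
}}

```text
time_s: 8.82
eef_pos: [0.5495, -0.2637, 0.2065]
eef_rot: [-0.0, 0.678, 0.735, 0.0]
wrist_force: [-0.4, 0.2, 0.0]
opening: 0.994
```

Request:
{"method": "move_arm", "body": {
  "moves": [
    {"gripper": 100, "x": 0, "y": 0, "z": 0, "roll": 0},
    {"gripper": 100, "x": 0, "y": 0, "z": -1, "roll": 0},
    {"gripper": 100, "x": 0, "y": 0, "z": -3, "roll": 0},
    {"gripper": 100, "x": 0, "y": 0, "z": -3, "roll": 0},
    {"gripper": 100, "x": 0, "y": 0, "z": -3, "roll": 0}
  ]
}}

```text
time_s: 9.45
eef_pos: [0.5495, -0.2637, 0.3083]
eef_rot: [0.0, 0.678, 0.735, 0.0]
wrist_force: [0.8, 0.2, -0.1]
opening: 1.004
```

```bash
python3 -c "
from h import *
go(.531,-.379,.306,97)"
```

```text
t 9.45 pos [ 0.5495 -0.2637  0.3083] jaw 94.65 tilt 0.04 cm [-11.34  -2.78   0.24] roll -2.35 F [ 0.79  0.22 -0.11] open 1.004
```

Request:
{"method": "move_arm", "body": {
  "moves": [
    {"gripper": 100, "x": -3.8, "y": -0.9, "z": 0, "roll": 0},
    {"gripper": 100, "x": -3.8, "y": -0.9, "z": 0, "roll": 0},
    {"gripper": 100, "x": -3.7, "y": -1, "z": 0, "roll": 0},
    {"gripper": 100, "x": 0, "y": 0, "z": 0, "roll": -2.4},
    {"gripper": 100, "x": 0, "y": 0, "z": 0, "roll": 0}
  ]
}}

```text
time_s: 10.07
eef_pos: [0.5305, -0.379, 0.3071]
eef_rot: [0.0, 0.663, 0.749, 0.0]
wrist_force: [-1.2, 0.4, -0.9]
opening: 1.0
```

```bash
python3 -c "
from h import *
wrist();go(.531,-.379,.206,97)"
```

```text
(array([629., 329.]), array([ 587.5, -165.9]), array([19.5, 64.1]), np.float32(21.7))
(array([501., 240.]), array([ 541.4, -267.1]), array([59., 95.]), np.float32(5.5))
(array([320., 214.]), array([ 529.3, -379.7]), array([ 54.2, 108.2]), np.float32(7.0))
t 10.12 pos [ 0.5307 -0.3785  0.3071] jaw 97.0 tilt 0.01 cm [-0.05  0.02 10.11] roll -0.0 F [ 0.49 -0.76 -0.44] open 1.002
```

Request:
{"method": "move_arm", "body": {
  "moves": [
    {"gripper": 100, "x": -0.1, "y": -0.1, "z": 3, "roll": 0},
    {"gripper": 100, "x": 0, "y": 0, "z": 3, "roll": 0},
    {"gripper": 100, "x": 0, "y": 0, "z": 2.5, "roll": 0},
    {"gripper": 100, "x": 0, "y": 0, "z": 1.5, "roll": 0},
    {"gripper": 40, "x": 0, "y": 0, "z": 0, "roll": 0}
  ]
}}

```text
time_s: 10.75
eef_pos: [0.5298, -0.379, 0.2057]
eef_rot: [-0.001, 0.662, 0.749, 0.0]
wrist_force: [-0.3, 0.4, -0.3]
opening: 0.815
```

Request:
{"method": "move_arm", "body": {
  "moves": [
    {"gripper": 40, "x": 0, "y": 0, "z": 0, "roll": 0},
    {"gripper": 40, "x": 0, "y": 0, "z": 0, "roll": 0},
    {"gripper": 40, "x": 0, "y": 0, "z": 0, "roll": 0},
    {"gripper": 40, "x": 0, "y": 0, "z": 0, "roll": 0},
    {"gripper": 40, "x": 0, "y": 0, "z": 0, "roll": 0}
  ]
}}

```text
time_s: 11.38
eef_pos: [0.5303, -0.3801, 0.2079]
eef_rot: [0.001, 0.662, 0.749, -0.0]
wrist_force: [1.3, 0.5, 5.8]
opening: 0.65
```

Request:
{"method": "move_arm", "body": {
  "moves": [
    {"gripper": 40, "x": 0, "y": 0, "z": -0.5, "roll": 0},
    {"gripper": 40, "x": 0, "y": 0, "z": -0.5, "roll": 0},
    {"gripper": 40, "x": 0, "y": 0, "z": 0, "roll": 0},
    {"gripper": 40, "x": 0, "y": 0, "z": 0, "roll": 0},
    {"gripper": 40, "x": 0, "y": 0, "z": 0, "roll": 0}
  ]
}}

```text
time_s: 12.0
eef_pos: [0.5298, -0.3796, 0.2163]
eef_rot: [-0.0, 0.662, 0.749, 0.0]
wrist_force: [0.6, -0.1, -6.1]
opening: 0.648
```

```bash
python3 -c "
from h import *
f=[]
for i in range(3):
    ctrl.camera('top');f.append(ctrl.get_obs()['wrist_force'][2])
print(np.round(f,2))
go(.594,.189,.32,97)"
```

```text
[-6.5  -5.5  -5.71]
t 12.15 pos [ 0.5298 -0.3796  0.2165] jaw 97.05 tilt 0.02 cm [ 55.65  13.35 -10.34] roll 0.05 F [ 0.2   0.46 -5.71] open 0.651
```

About 6 N, so tin 3 is the weighted one. I'm lifting and carrying it to the scale.

Request:
{"method": "move_arm", "body": {
  "moves": [
    {"gripper": 40, "x": 0, "y": 0, "z": -2, "roll": 0},
    {"gripper": 40, "x": 0, "y": 0, "z": -3, "roll": 0},
    {"gripper": 40, "x": 0, "y": 0, "z": -3, "roll": 0},
    {"gripper": 40, "x": 1.5, "y": 0.35, "z": -2.5, "roll": 0},
    {"gripper": 40, "x": 3.5, "y": 0.85, "z": -1, "roll": 0}
  ]
}}

```text
time_s: 12.78
eef_pos: [0.536, -0.3299, 0.336]
eef_rot: [0.003, 0.663, 0.749, -0.0]
wrist_force: [0.2, -0.6, -5.7]
opening: 0.648
```

Request:
{"method": "move_arm", "body": {
  "moves": [
    {"gripper": 40, "x": 4.5, "y": 1.1, "z": 0, "roll": 0},
    {"gripper": 40, "x": 4.5, "y": 1.1, "z": 0, "roll": 0},
    {"gripper": 40, "x": 4.5, "y": 1.1, "z": 0, "roll": 0},
    {"gripper": 40, "x": 4.5, "y": 1.1, "z": 0, "roll": 0},
    {"gripper": 40, "x": 4.5, "y": 1.1, "z": 0, "roll": 0}
  ]
}}

```text
time_s: 13.4
eef_pos: [0.5628, -0.0971, 0.3336]
eef_rot: [0.001, 0.662, 0.749, 0.0]
wrist_force: [0.5, 0.6, -6.0]
opening: 0.649
```

Request:
{"method": "move_arm", "body": {
  "moves": [
    {"gripper": 40, "x": 4.5, "y": 1.1, "z": 0, "roll": 0},
    {"gripper": 40, "x": 4.5, "y": 1.1, "z": 0, "roll": 0},
    {"gripper": 40, "x": 4.5, "y": 1.1, "z": 0, "roll": 0},
    {"gripper": 40, "x": 4.5, "y": 1.1, "z": 0, "roll": 0},
    {"gripper": 40, "x": 4.5, "y": 1.1, "z": 0, "roll": 0}
  ]
}}

```text
time_s: 14.02
eef_pos: [0.5897, 0.1331, 0.3337]
eef_rot: [0.001, 0.662, 0.749, 0.001]
wrist_force: [1.4, -0.1, -6.6]
opening: 0.644
```

Request:
{"method": "move_arm", "body": {
  "moves": [
    {"gripper": 40, "x": 3.5, "y": 0.8, "z": 0, "roll": 0},
    {"gripper": 40, "x": 1.5, "y": 0.3, "z": 0, "roll": 0},
    {"gripper": 40, "x": 0.5, "y": 0.1, "z": 0, "roll": 0},
    {"gripper": 40, "x": 0, "y": 0, "z": 0, "roll": 0},
    {"gripper": 40, "x": 0, "y": 0, "z": 0, "roll": 0}
  ]
}}

```text
time_s: 14.65
eef_pos: [0.5948, 0.1864, 0.3318]
eef_rot: [0.0, 0.663, 0.749, -0.0]
wrist_force: [0.1, -0.3, -5.8]
opening: 0.65
```

```bash
python3 - <<'E'
from h import *
go(.594,.189,.275,97)
c=ctrl.camera("scene");cv2.imwrite("pics/s2.png",c["img"][:,:,::-1])
E
```

```text
t 14.65 pos [0.5948 0.1864 0.3318] jaw 96.97 tilt 0.03 cm [ 0.27 -0.05  5.68] roll -0.03 F [ 0.08 -0.27 -5.82] open 0.65
```

View pics/s2.png

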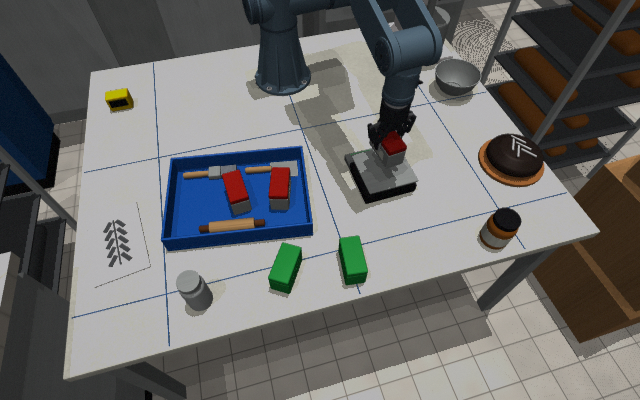

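The scene view shows the tin at (393,145) over the plate, with the other two standing at (235,190) and (279,188). I'm lowering gently.

Request:
{"method": "move_arm", "body": {
  "moves": [
    {"gripper": 40, "x": 0.2, "y": 0, "z": 2, "roll": 0},
    {"gripper": 40, "x": 0, "y": 0, "z": 2, "roll": 0},
    {"gripper": 40, "x": 0, "y": 0, "z": 1, "roll": 0},
    {"gripper": 40, "x": 0, "y": 0, "z": 0.5, "roll": 0},
    {"gripper": 40, "x": 0, "y": 0, "z": 0.2, "roll": 0}
  ]
}}

```text
time_s: 15.32
eef_pos: [0.5946, 0.1896, 0.2744]
eef_rot: [-0.0, 0.662, 0.749, -0.0]
wrist_force: [0.3, 1.0, -6.5]
opening: 0.647
```

Request:
{"method": "move_arm", "body": {
  "moves": [
    {"gripper": 40, "x": 0, "y": 0, "z": 0.2, "roll": 0},
    {"gripper": 40, "x": 0, "y": 0, "z": 0.2, "roll": 0},
    {"gripper": 40, "x": 0, "y": 0, "z": 0.2, "roll": 0},
    {"gripper": 40, "x": 0, "y": 0, "z": 0.2, "roll": 0},
    {"gripper": 40, "x": 0, "y": 0, "z": 0.2, "roll": 0}
  ]
}}

```text
time_s: 15.95
eef_pos: [0.5945, 0.1896, 0.2647]
eef_rot: [0.0, 0.662, 0.749, 0.0]
wrist_force: [-1.2, -0.2, -4.2]
opening: 0.646
```

Request:
{"method": "move_arm", "body": {
  "moves": [
    {"gripper": 40, "x": 0, "y": 0, "z": 0.2, "roll": 0},
    {"gripper": 40, "x": 0, "y": 0, "z": 0.2, "roll": 0},
    {"gripper": 40, "x": 0, "y": 0, "z": 0.2, "roll": 0},
    {"gripper": 40, "x": 0, "y": 0, "z": 0.1, "roll": 0},
    {"gripper": 40, "x": 0, "y": 0, "z": 0, "roll": 0}
  ]
}}

```text
time_s: 16.58
eef_pos: [0.5945, 0.1896, 0.2578]
eef_rot: [0.0, 0.662, 0.749, 0.0]
wrist_force: [-2.7, -0.1, -0.6]
opening: 0.652
```

Request:
{"method": "move_arm", "body": {
  "moves": [
    {"gripper": 68, "x": 0, "y": 0, "z": 0, "roll": 0},
    {"gripper": 75, "x": 0, "y": 0, "z": 0, "roll": 0},
    {"gripper": 85, "x": 0, "y": 0, "z": 0, "roll": 0},
    {"gripper": 100, "x": 0, "y": 0, "z": 0, "roll": 0},
    {"gripper": 100, "x": 0, "y": 0, "z": 0, "roll": 0}
  ]
}}

```text
time_s: 17.2
eef_pos: [0.5945, 0.1896, 0.2577]
eef_rot: [0.0, 0.662, 0.749, 0.0]
wrist_force: [1.2, -0.3, 0.3]
opening: 1.001
```

Request:
{"method": "move_arm", "body": {
  "moves": [
    {"gripper": 100, "x": 0, "y": 0, "z": -1, "roll": 0},
    {"gripper": 100, "x": 0, "y": 0, "z": -3, "roll": 0},
    {"gripper": 100, "x": 0, "y": 0, "z": -4, "roll": 0},
    {"gripper": 100, "x": 0, "y": 0, "z": -4, "roll": 0},
    {"gripper": 100, "x": 0, "y": 0, "z": -4, "roll": 0}
  ]
}}

```text
time_s: 17.82
eef_pos: [0.5943, 0.1896, 0.4199]
eef_rot: [0.0, 0.662, 0.749, 0.0]
wrist_force: [1.5, -0.1, 1.0]
opening: 0.999
```

Request:
{"method": "move_arm", "body": {
  "moves": [
    {"gripper": 100, "x": 0, "y": -5, "z": 0, "roll": 0},
    {"gripper": 100, "x": 0, "y": -5, "z": 0, "roll": 0},
    {"gripper": 100, "x": 0, "y": -5, "z": 0, "roll": 0},
    {"gripper": 100, "x": 0, "y": -3, "z": 0, "roll": 0},
    {"gripper": 100, "x": 0, "y": 0, "z": 0, "roll": 0}
  ]
}}

```text
time_s: 18.45
eef_pos: [0.4143, 0.1675, 0.4186]
eef_rot: [0.001, 0.662, 0.749, 0.001]
wrist_force: [-0.0, -1.2, 0.6]
opening: 0.998
```

```bash
python3 - <<'E'
from h import *
go(.594,.189,.275,97)
for n in("top","scene"):
    c=ctrl.camera(n);cv2.imwrite(f"pics/{n}3.png",c["img"][:,:,::-1])
    h=cv2.cvtColor(c["img"],cv2.COLOR_RGB2HSV)
    red=(((h[...,0]<8)|(h[...,0]>172))&(h[...,1]>150)&(h[...,2]>60)).astype(np.uint8)
    for z in(.083,.131): print(n,z,[q for q in rects(c,red,z,150)])
a=cv2.imread("pics/top3.png")[130:320,180:530];b=cv2.imread("pics/scene3.png")[120:270,150:440]
a=cv2.resize(a,(560,304));b=cv2.resize(b,(560,290));cv2.imwrite("pics/fin.png",np.vstack([a,b]))
E
```

```text
t 18.45 pos [0.4143 0.1675 0.4186] jaw 97.08 tilt 0.09 cm [-0.08 18.07 14.39] roll 0.08 F [-0.05 -1.19  0.57] open 0.998
top 0.083 [(array([427., 226.]), array([ 550.3, -262.6]), array([ 54.2, 107.2]), np.float32(5.3)), (array([370., 217.]), array([ 571.3, -132.9]), array([ 54.6, 107.9]), np.float32(-16.9)), (array([228., 205.]), array([598.3, 200.7]), array([ 57.1, 114.4]), np.float32(6.9))]
top 0.131 [(array([427., 226.]), array([ 548.6, -249.6]), array([ 51.2, 101.3]), np.float32(5.3)), (array([370., 217.]), array([ 568.4, -127. ]), array([ 51.6, 101.9]), np.float32(-16.9)), (array([228., 205.]), array([594. , 188.2]), array([ 53.9, 108.1]), np.float32(6.9))]
scene 0.083 [(array([234., 186.]), array([ 555.6, -264.2]), array([ 54.1, 111.1]), np.float32(5.6)), (array([279., 182.]), array([ 577.7, -134.6]), array([ 55. , 111.7]), np.float32(-16.1)), (array([386., 155.]), array([562.3, 209.3]), array([ 58. , 115.6]), np.float32(7.1))]
scene 0.131 [(array([234., 186.]), array([ 593.6, -261.3]), array([ 51.2, 105.2]), np.float32(5.6)), (array([279., 182.]), array([ 614.6, -138.5]), array([ 52. , 105.8]), np.float32(-16.1)), (array([386., 155.]), array([600. , 187.2]), array([ 54.9, 109.5]), np.float32(7.1))]
```

View pics/fin.png

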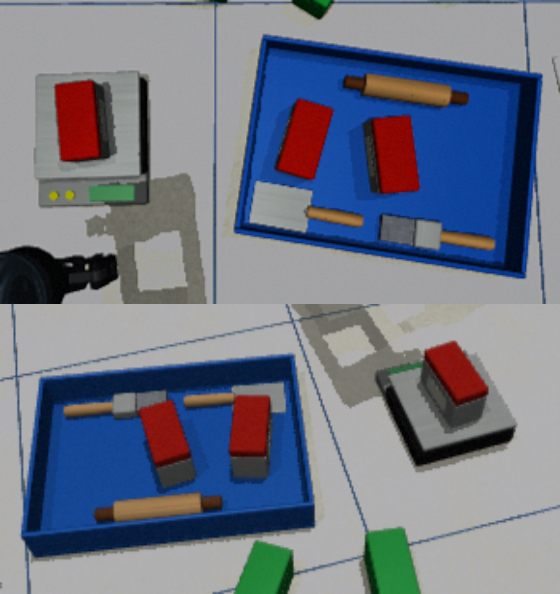

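The final view shows the tin upright in the middle of the plate. Both empty tins are standing in the crate, and the pin, brush and spatula are still inside. The arm is clear.

```bash
python3 -c "
from bench import ctrl
print(ctrl.hand_in())"
```

```text
the job is handed in; nothing more can be done
None
```

The weighted tin is upright on the bench scale's plate, and I handed the job in at about 18.5 s on the robot's clock (limit 64 s). The hand-in reports no verdict.

**Finding it:** I lifted each tin about 1 cm and read the wrist force. The first two gave about 1.3 N and 1.7 N, so they are empty, though the second one's readings scattered from 0.6 to 2.8 N. The third, farthest from the scale, gave about 6 N. I put the two empty tins back on the crate floor.

**Last checks:**
- **Position:** the top camera put the tin at (594, 188) mm, against a measured plate centre of (594, 189) mm. The scene camera gave (600, 187) mm; it also sees the side of the lid, so it reads slightly off. Both are well inside the 35 mm limit.
- **Plate sink:** I had no direct reading. The arm went down about 9 mm from the expected first contact until the wrist carried almost no weight. The measured lid size also fits a sink of about 10 mm.
- **Set-down force:** there was no reading for the scale contact. The wrist force went from about -6 N to -0.6 N as the weight came off, with a brief 2.7 N sideways.
- **Crate:** both empty tins are upright within about 4 mm of where they started, and the pin, brush and spatula are inside.

My first two move calls were refused for missing fields, and the arm did not move.

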